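# Nudge the pot back onto its cooking zone and turn that zone up

## Robot

A 7-joint arm with a two-finger parallel gripper is mounted at the origin on a cart in front of the work surface, level with it; the furniture and walls round the work are solid. World frame = base frame: x ahead of the robot, y to its left, z up, the work surface at z = 0. Lengths are in m, angles in rad, forces in N, time in s.
With the tool pointing down it reaches from about 0.4 to 0.85 m from the base axis. Payload 10.4 kg.
Tool frame: the origin (TCP) lies at the very end of the fingers, on their centre line; the grasp point (between the pads) lies 19 mm behind it (manip.grip_point_offset is the distance from the TCP to the grasp point, in m); z points along the fingers, y is the line along which they close (so a half turn about z gives the same grasp; the last joint's range is limited). The gripper opens to 85 mm and grips with 20 to 120 N. Pads are 22 mm wide; open, the fingers measure 114 mm over their backs; the gripper's body (76 mm by 85 mm) begins 54 mm behind the grasp point. The pads swing forward as they close: fully open they stand 13 mm farther back than shut.
Start: joints at [1.151, 0.332, -0.065, 1.46, 0.022, 1.35, -0.088], TCP at [0.242, -0.576, 0.231] pointing down, gripper open.
Joint ranges: [-2.6, 2.6], [-0.5, 2.12], [-1.47, 1.34], [0.16, 2.42], [-1.27, 4.41], [0.06, 2.06], [-2.6, 2.6]. Speed limits (rad/s): [2.22, 2.22, 2.79, 2.79, 3.14, 3.14, 3.14].

## Interface

Orientations are given as a unit quaternion [x, y, z, w].
In Python, from workcell import manip gives the robot as it stands. The module is installed in compiled form; this text tells all that it offers.
- The arm moves only by the shell command python3 -m inch 'ROWS' [OPENING] [FORCE]. ROWS is JSON, a list of rows, each a list of 2 entries, a list of its own where there are three numbers: the shift along the tool's x, y, z each as a share of 0.08 m, from -1 to 1, then the turn, a rotation vector about the tool's x, y, z each as a share of 45 degrees, from -1 to 1. A call has exactly 10 rows; each row is the pose to reach, as a shift and turn from the pose commanded when the call began, along the tool's axes at that moment; what a row does not reach only later rows make up. A row lasts 1/10 s, in which the tool goes at most 50 mm and 8.59 degrees, less where a joint would pass 70% of its speed; a pose out of reach is approached as far as the arm can. A call with a number of a shift or a turn outside -1 to 1 is refused whole. A call with a gripper value outside its range is refused whole. OPENING is the opening, from 0 (shut) to 1 (fully open), set as the call begins (- or left out, the last holds). The fingers move at their own pace and stop on an object; FORCE is the grip in N (left out, the last holds). Time passes only in rows, so rows that repeat a pose let the fingers close, or fill a call up. It gives the time, the measured TCP pose, the force, the opening and the grip force at its end, in the units of the state.
- manip.get_obs(): the state, without advancing time (a new reading comes with each control period).
- manip.camera(name): name is "scene" or "top" or "wrist"; returns the picture (420x560x3 uint8, red, green, blue); there is no depth.
- manip.camera_params(name): a dict with "fov_y" (degrees; the focal length in pixels is half the picture's height over the tangent of half this angle, whatever the lens; pixels are square), "cx", "cy" (the principal point, pixels), "k1" (the pictures are not rectified: a ray, as slopes to the right and down, at radius r is drawn at 1 + k1 r^2 times it, then the intrinsics apply), "camera_from_world" (4x4, takes a point from world to camera coordinates); the wrist camera has in their place "T_tool_cam" (4x4, takes a point from camera to tool coordinates, whose origin is the TCP and whose axes are the flange's). Camera axes: x right, y up, looking along -z (the intrinsics and any distortion apply to the point x, -y, -z); pixel columns grow to the right and rows downward; lengths in m; the calibration is good to about 2 mm. A picture is of the moment at which its call begins: read the wrist's pose just before it. camera_params takes no time and is no camera call.
- manip.hand_in(): hands the job in; it is judged then, once.
The state is a dict: "clock": time; "joint_pos": joint angles; "joint_velocities": joint speeds; "tau": joint torques, N m; "position": TCP position; "ee_rot": TCP orientation; "ft_force": force on the tool from outside, world axes, zero at the start; "torque": the same for the moment, N m; "grip_width": opening from 0.0 (shut) to 1.0 (fully open); "grasp_force": force on a finger pad.
Only numpy, scipy, OpenCV 4.12 (cv2) and the standard library are available. Lean on these libraries where they do the work, as an engineer would, in place of code of your own. Each camera call takes 0.05 s, during which the arm holds its last target. There are 200 camera calls.

## Task

The lidded pot has slipped off the middle of its cooking zone on the two-zone hob: push it by its side with the fingertips, without lifting it or taking it by its knob or handles, until it stands wholly inside the printed ring. Then put a fingertip on the low dial on that same zone's side (left dial for the left zone) and turn it clockwise by friction until it clicks in with its pointer at the long mark, straight away from you. Leave the skillet, the other dial and the salt shaker alone.

Things in the scene. Friction and masses are not known exactly. Their poses are not given: they have to be found in the camera images.
- hob: Portable double hob, fixed: aluminium tray with a flat dark glass deck, 290 (x) x 610 (y) mm; deck surface 56 mm above the worktop. Origin: centre of its underside; x points to its back (away from the robot at yaw 0), y to its left, z up. Its yaw varies by 0.08 rad. Wall cabinets hang 0.49 m above the worktop beyond x = 0.6 m: come in low from the front.
- zone_left (a point): Centre of the left cooking zone, on the deck: a white ring printed flat on the glass, inner radius 80 mm. In the hob's frame at x +10, y +180 mm.
- zone_right (a point): Centre of the right cooking zone, same ring. In the hob's frame at x +10, y -180 mm.
- pot: Steel pot with a lid, round, 140 mm in diameter with straight sides to 64 mm height and a slightly domed lid up to 76 mm, 0.84 kg give or take 40 percent, loose, standing on one of the two zones 30 to 50 mm off its centre, mostly towards the hob's outer end. Origin: centre of its underside; z up. It slides on the glass when pushed low on its side (about 4 to 12 N).
- pot_knob: The black knob on the pot's lid (lid and knob are fixed to the pot), 32 mm wide, from 74 to 94 mm above the pot's underside on its axis. Origin = the pot's. Not to be touched.
- pot_handles: The pot's two loop handles, 53 mm wide, at 50 mm height, reaching 93 mm from its axis on its +x and -x sides (towards the hob's back and front, give or take 0.3 rad). Origin = the pot's. Not to be touched.
- skillet: Cast-iron skillet, 196 mm across the rim, 42 mm high, handle along its +x reaching 203 mm from its centre towards the back; loose, on the other zone. Origin: centre of its underside.
- salt: Salt shaker, 44 mm wide, 90 mm high, loose, standing on the deck behind the dials, between the zones. Origin: centre of its underside.
- dial_left (a joint): Turn of the left dial in rad, growing clockwise seen from above. Detents (a sprung ball between pins) every 30 degrees: 0 (dot, pointer to the hob's left), 0.524, 1.047, 1.571 (the long mark: pointer to the hob's back, away from the robot), 2.094, 2.618, 3.142. Starts at 0.524 or 1.047. Passing a detent takes about 0.04 N m; let go between two, it snaps into the nearer one.
- dial_right (a joint): Turn of the right dial, the same as the left.
- dial_left_center (a point): Centre of the left dial's face, on its axis: a flat grey metal disc 68 mm wide, knurled (friction about 1), let into the glass so that its face stands 3.5 mm above the deck. Too low to pinch: a fingertip pressed down on it (8 to 20 N) 15 to 25 mm from the axis rubs it round; it does not sink. In the hob's frame at x -75, y +58, z 59.5 mm; it serves the left zone.
- dial_right_center (a point): Centre of the face of the right dial, the same as the left; in the hob's frame at x -75, y -58, z 59.5 mm; it serves the right zone.
- dial_left_pointer (a point): The white pointer line on the left dial: its point 30 mm from the axis; turns with the dial.
- dial_right_pointer (a point): The white pointer line on the right dial, the same.
Things that resemble listed ones, but are neither listed nor needed, are in the scene too. What is shaped like the salt but red is not meant.

How it is judged:
By the outcome, as a careful person would: the job done as asked, in the order asked, and still so for the second after the job is handed in, with the robot touching nothing.
It also fails if it takes over 61 s, if anything falls off the work surface, if the arm or the gripper's body presses on something with over 40 N, if the wrist force passes 120 N, or if a joint passes its speed limit or range.

## Working session

There is one attempt and no reset: what is moved stays moved. The work goes in short steps, Python scripts to look and compute and a shell command to move; the robot and the scene stay as the last step left them, time stands still between calls to the robot, and variables do not carry over. Pictures are saved under pics/ and viewed, at most 10 in all, crops included, and the job is handed in when it is done.

```bash
mkdir -p pics; cat > h.py <<'E'
import numpy as np, cv2
from workcell import manip
from scipy.spatial.transform import Rotation as R
def cam(name):
    o=manip.get_obs(); im=manip.camera(name); p=manip.camera_params(name)
    return im,p,o
def mat(p,o=None):
    if 'camera_from_world' in p: return np.linalg.inv(np.array(p['camera_from_world']))
    T=np.eye(4);T[:3,:3]=R.from_quat(o['ee_rot']).as_matrix();T[:3,3]=o['position']
    return T@np.array(p['T_tool_cam'])
def K(p):
    f=210/np.tan(np.radians(p['fov_y'])/2); return np.array([[f,0,p['cx']],[0,f,p['cy']],[0,0,1.]])
def toplane(px,p,z,o=None):
    u=cv2.undistortPoints(np.array(px,float).reshape(-1,1,2),K(p),np.array([p['k1'],0,0,0.])).reshape(-1,2)
    T=mat(p,o); d=np.c_[u[:,0],-u[:,1],-np.ones(len(u))]@T[:3,:3].T
    c=T[:3,3]; return c+d*((z-c[2])/d[:,2])[:,None]
def proj(P,p,o=None):
    T=np.linalg.inv(mat(p,o)); q=np.array(P,float).reshape(-1,3)@T[:3,:3].T+T[:3,3]
    x=q[:,0]/-q[:,2]; y=-q[:,1]/-q[:,2]; s=1+p['k1']*(x*x+y*y); k=K(p)
    return np.c_[x*s*k[0,0]+k[0,2], y*s*k[1,1]+k[1,2]]
def save(n,im): cv2.imwrite('pics/'+n,im[:,:,::-1])
E
python3 - <<'E'
from h import *
for n in ['top','scene']:
    im,p,o=cam(n); save(n+'0.png',im); np.save(n+'0.npy',im)
    print(n,p['fov_y'],p['k1'],mat(p)[:3,3].round(3),mat(p)[:3,2].round(2))
o=manip.get_obs();print(o['clock'],o['position'],o['ee_rot'],o['ft_force'])
print(R.from_quat(o['ee_rot']).as_matrix().round(3), manip.camera_params('wrist')['T_tool_cam'])
E
```

```text
top 44.46788387789857 -0.04908959876062251 [ 0.315 -0.058  1.258] [-0.19  0.03  0.98]
scene 42.254177711449906 -0.20453017745647517 [-0.45   0.427  1.066] [-0.66  0.35  0.67]
0.1 [ 0.24141198 -0.57612424  0.23057427] [ 9.80379594e-01  1.97117802e-01 -1.47666699e-04 -6.34531084e-04] [-0.10090424 -0.49087852  0.19890709]
[[ 0.922  0.387 -0.001]
 [ 0.387 -0.922  0.001]
 [-0.    -0.001 -1.   ]] [[ 1.13848705e-04  9.60442860e-01  2.78477109e-01  7.01752393e-02]
 [ 9.99999987e-01 -7.77630078e-05 -1.40628354e-04 -4.93026518e-04]
 [-1.13410281e-04  2.78477122e-01 -9.60442856e-01 -1.42535406e-01]
 [ 0.00000000e+00  0.00000000e+00  0.00000000e+00  1.00000000e+00]]
```

View pics/top0.png

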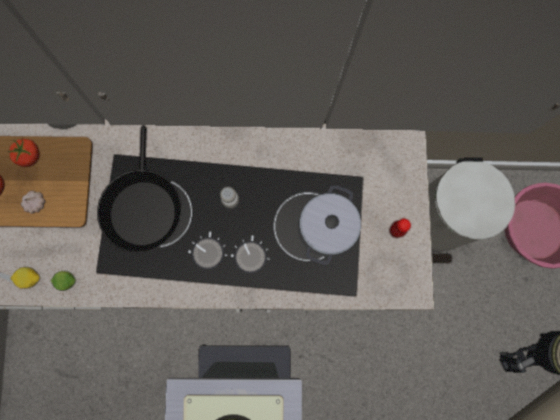

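View pics/scene0.png

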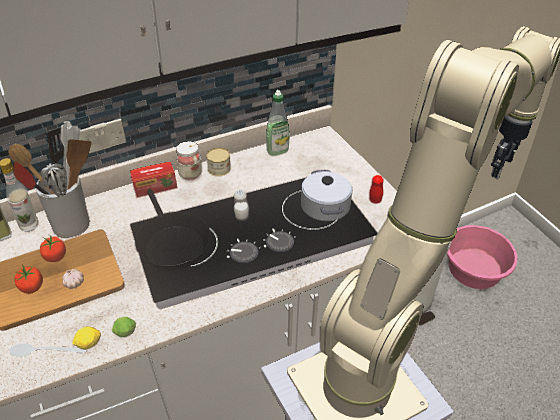

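The top view shows the lidded pot at (331,224) on the right zone, its ring at about (308,226). The skillet is at (140,210) on the left zone and the right dial is at (250,257). Possible mix-ups:
- The white stool pot at (475,200) is off the hob, so it isn't the pot.
- The left dial at (208,252) is the other dial.
- The red shaker at (401,228) is not the salt, which is at (229,197).

I choose the pot at (331,224) and the dial at (250,257).

```bash
cat > m.py <<'E'
from h import *
p=manip.camera_params('top'); im=np.load('top0.npy')
g=cv2.cvtColor(im,cv2.COLOR_RGB2GRAY)
# hob outline: dark deck
m=((g<75)).astype(np.uint8); m[:150]=0;m[300:]=0;m[:,:92]=0;m[:,372:]=0
m=cv2.morphologyEx(m,cv2.MORPH_CLOSE,np.ones((25,25)))
c=max(cv2.findContours(m,0,2)[0],key=cv2.contourArea)
W=toplane(c.reshape(-1,2),p,0.056)[:,:2]
r=cv2.minAreaRect(W.astype(np.float32)*1000); print('deck rect mm',r)
hsv=cv2.cvtColor(im,cv2.COLOR_RGB2HSV)
def disc(x,y,w,lo,z,hi=255):
    s=np.zeros_like(g); s[y-w:y+w,x-w:x+w]=1
    k=((g>lo)&(g<=hi)&(s>0)).astype(np.uint8); k=cv2.morphologyEx(k,cv2.MORPH_OPEN,np.ones((7,7)))
    c=max(cv2.findContours(k,0,2)[0],key=cv2.contourArea)
    w=toplane(c.reshape(-1,2),p,z); e=cv2.minEnclosingCircle((w[:,:2]*1000).astype(np.float32)); return e, cv2.fitEllipse((w[:,:2]*1000).astype(np.float32))
print('dialR',disc(250,257,24,60,.0595)); print('dialL',disc(208,252,20,60,.0595))
print('pot',disc(331,224,40,100,.056+.064))
E
python3 m.py
python3 - <<'E'
from h import *
im=np.load('top0.npy')
save('crop1.png',cv2.resize(im[170:300,180:380],None,fx=4,fy=4,interpolation=cv2.INTER_CUBIC))
E
```

```text
deck rect mm ((519.705810546875, 18.2825927734375), (624.6918334960938, 303.96795654296875), 85.46568298339844)
dialR (((433.6524963378906, -35.256988525390625), 37.91582489013672), ((432.7399597167969, -34.605865478515625), (71.0912857055664, 72.58668518066406), 105.17388153076172))
dialL (((441.15667724609375, 66.07176208496094), 37.78714370727539), ((440.33367919921875, 65.16252899169922), (70.5791015625, 71.24071502685547), 97.78581237792969))
pot (((506.76226806640625, -251.48410034179688), 105.57649993896484), ((505.28289794921875, -222.96812438964844), (150.29685974121094, 161.157958984375), 63.77672576904297))
```

View pics/crop1.png

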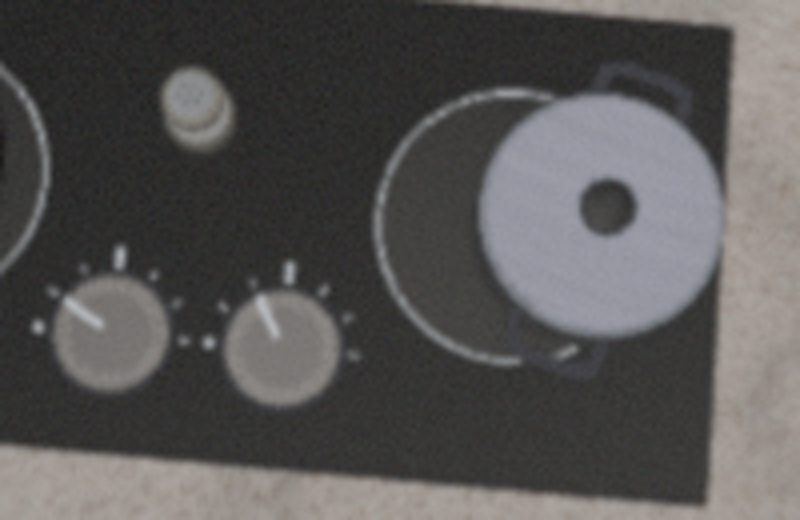

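The crop confirms the choice: a lidded pot with a black knob at crop (607,207), its handles turned about 19°. The right ring is centred near crop (512,226). The right dial at crop (282,348) has its pointer one detent short of the long mark. Next I refine the zone, pot and red shaker positions.

```bash
cat > m2.py <<'E'
from h import *
def fitc(P):
    A=np.c_[2*P,np.ones(len(P))]; s=np.linalg.lstsq(A,(P**2).sum(1),rcond=None)[0]
    return s[:2],np.sqrt(s[2]+s[0]**2+s[1]**2)
def rob(P,r0,c0,tol=6):
    P=P[np.abs(np.linalg.norm(P-c0,axis=1)-r0)<tol*3]
    for i in range(15):
        c,r=fitc(P); e=np.abs(np.linalg.norm(P-c,axis=1)-r)
        if e.max()<2.5: break
        P=P[e<max(2.5,np.percentile(e,92))]
    return c.round(1),r.round(1),len(P)
def measure(im,p,o=None,ring=(308,226),pot=(331,224),w=46):
    g=cv2.cvtColor(im,cv2.COLOR_RGB2GRAY).astype(int); out={}
    yy,xx=np.mgrid[:420,:560]
    th=cv2.morphologyEx(g.astype(np.uint8),cv2.MORPH_TOPHAT,np.ones((7,7)))
    c0=toplane([ring],p,.056,o)[0,:2]*1000
    m=(th>35); P=toplane(np.c_[xx[m],yy[m]],p,.056,o)[:,:2]*1000
    print('ring',rob(P,81,c0,4))
    c0=toplane([pot],p,.12,o)[0,:2]*1000
    m=((g>110)&(np.hypot(xx-pot[0],yy-pot[1])<w)).astype(np.uint8); m=cv2.morphologyEx(m,cv2.MORPH_OPEN,np.ones((9,9)))
    c=max(cv2.findContours(m,0,1)[0],key=cv2.contourArea).reshape(-1,2)
    P=toplane(c,p,.120,o)[:,:2]*1000
    print('pot',rob(P,70,c0,6))
if __name__=='__main__':
    p=manip.camera_params('top'); im=np.load('top0.npy'); measure(im,p)
    h=cv2.cvtColor(im,cv2.COLOR_RGB2HSV); m=((h[...,1]>180)&(h[...,0]<8)).astype(np.uint8); m[:,:380]=0;m[:,430:]=0
    c=np.argwhere(m)[:,::-1]; print('red px',c.min(0),c.max(0),toplane([c.mean(0)],p,.045))
    print('knob',toplane([(180+607/4,170+207/4)],p,.150),'dial',toplane([(180+282/4,170+348/4),(180+290/4,170+272/4)],p,.0595))
    print('white pot',toplane([(475,200)],p,.1),'worktop corner',toplane([(432,307),(424,130)],p,0))
E
python3 m2.py
```

```text
ring (array([ 507.2, -171.1]), np.float64(80.7), 223)
pot (array([ 503.8, -214.7]), np.float64(67.7), 155)
red px [391 219] [409 235] [[ 0.50897465 -0.39598179  0.045     ]]
knob [[ 0.50192253 -0.21426811  0.15      ]] dial [[ 0.43140168 -0.03552687  0.0595    ]
 [ 0.47614426 -0.03950112  0.0595    ]]
white pot [[ 0.56625461 -0.56123068  0.1       ]] worktop corner [[ 0.31863239 -0.47965428  0.        ]
 [ 0.77287838 -0.48100543  0.        ]]
```

The pot is at (504,-214), needing about +43 mm in y and +3 mm in x. The sizes check out: ring 80.7 mm, pot radius about 68 mm. I'll push with a half-open finger pair as a cradle, tool x along the push direction, starting with the approach.

```bash
python3 -m inch '[[[0.1,-0.1,0],[0,0,-0.1]],[[0.25,-0.25,0],[0,0,-0.25]],[[0.4,-0.4,0],[0,0,-0.4]],[[0.55,-0.55,0],[0,0,-0.55]],[[0.7,-0.7,0],[0,0,-0.7]],[[0.85,-0.85,0],[0,0,-0.85]],[[0.95,-0.95,0],[0,0,-0.95]],[[1,-1,0],[0,0,-1]],[[1,-1,0],[0,0,-1]],[[1,-1,0],[0,0,-1]]]' 0.5 20
```

```text
clock: 1.1
position: [0.2841, -0.4719, 0.2312]
ee_rot: [0.831, 0.557, -0.0, -0.0]
ft_force: [-0.0, 0.6, 0.0]
grip_width: 0.498
grasp_force: 0.0
```

```bash
python3 -m inch '[[[0.1,0.1,0],[0,0,-0.05]],[[0.25,0.2,0],[0,0,-0.1]],[[0.4,0.35,0],[0,0,-0.2]],[[0.6,0.5,0],[0,0,-0.3]],[[0.75,0.65,0],[0,0,-0.4]],[[0.9,0.75,0],[0,0,-0.4]],[[1,0.8,0],[0,0,-0.4]],[[1,0.8,0],[0,0,-0.4]],[[1,0.8,0],[0,0,-0.4]],[[1,0.8,0],[0,0,-0.4]]]'
python3 -m inch '[[[0.05,0.1,0],[0,0,0]],[[0.15,0.3,0],[0,0,0]],[[0.25,0.45,0],[0,0,0]],[[0.35,0.65,0],[0,0,0]],[[0.4,0.8,0],[0,0,0]],[[0.45,0.95,0],[0,0,0]],[[0.5,1,0],[0,0,0]],[[0.5,1,0],[0,0,0]],[[0.5,1,0],[0,0,0]],[[0.5,1,0],[0,0,0]]]'
```

```text
clock: 2.1
position: [0.3732, -0.4226, 0.2313]
ee_rot: [0.734, 0.68, -0.0, 0.0]
ft_force: [-0.3, 0.1, -0.7]
grip_width: 0.497
grasp_force: 0.0
clock: 3.1
position: [0.4561, -0.3886, 0.2314]
ee_rot: [0.733, 0.68, -0.0, 0.0]
ft_force: [-0.5, -0.0, -1.3]
grip_width: 0.502
grasp_force: 0.0
```

```bash
python3 -m inch '[[[0.1,0.1,0],[0,0,0]],[[0.25,0.2,0.05],[0,0,0]],[[0.4,0.3,0.15],[0,0,0]],[[0.55,0.4,0.3],[0,0,0]],[[0.65,0.5,0.5],[0,0,0]],[[0.7,0.5,0.7],[0,0,0]],[[0.7,0.5,0.9],[0,0,0]],[[0.7,0.5,1],[0,0,0]],[[0.7,0.5,1],[0,0,0]],[[0.7,0.5,1],[0,0,0]]]'
python3 - <<'E'
from h import *
im,p,o=cam('wrist'); save('w1.png',im); t,_,_=cam('top'); save('top1.png',t); print(o['position'])
np.save('t1.npy',t)
E
```

```text
clock: 4.1
position: [0.501, -0.3352, 0.1514]
ee_rot: [0.733, 0.68, 0.0, 0.0]
ft_force: [-0.2, -0.0, 0.4]
grip_width: 0.499
grasp_force: 0.0
[ 0.50097782 -0.33517002  0.15142272]
```

View pics/top1.png

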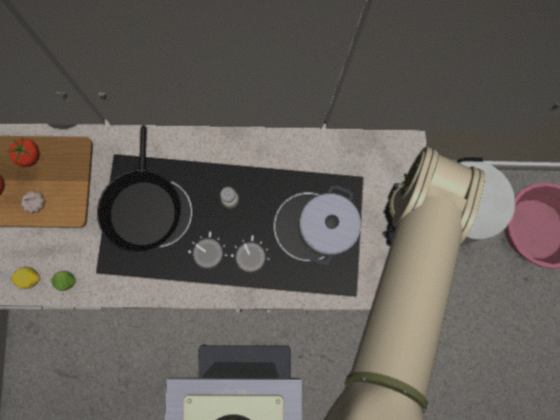

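The arm is clear of the pot, which hasn't moved and is still at (331,224) in view. I go down and push slowly.

```bash
python3 -m inch '[[[0,0,0.1],[0,0,0]],[[0,0,0.25],[0,0,0]],[[0,0,0.4],[0,0,0]],[[0,0,0.55],[0,0,0]],[[0,0,0.7],[0,0,0]],[[0,0,0.85],[0,0,0]],[[0,0,0.95],[0,0,0]],[[0,0,1],[0,0,0]],[[0,0,1],[0,0,0]],[[0,0,1],[0,0,0]]]'
python3 -m inch '[[[0.1,0,0],[0,0,0]],[[0.2,0,0],[0,0,0]],[[0.3,0,0],[0,0,0]],[[0.4,0,0],[0,0,0]],[[0.5,0,0],[0,0,0]],[[0.6,0,0],[0,0,0]],[[0.7,0,0],[0,0,0]],[[0.78,0,0],[0,0,0]],[[0.85,0,0],[0,0,0]],[[0.9,0,0],[0,0,0]]]'
python3 - <<'E'
from h import *
from m2 import measure
t,p,o=cam('top'); save('top2.png',t);np.save('t2.npy',t)
measure(t,p,pot=(319,225))
E
```

```text
clock: 5.2
position: [0.5011, -0.3353, 0.0717]
ee_rot: [0.733, 0.68, 0.0, 0.0]
ft_force: [-0.4, -0.2, -1.1]
grip_width: 0.499
grasp_force: 0.0
clock: 6.2
position: [0.5062, -0.2635, 0.0715]
ee_rot: [0.733, 0.68, -0.0, 0.0]
ft_force: [-0.2, -5.9, 0.7]
grip_width: 0.498
grasp_force: 0.0
ring (array([ 506.6, -170.9]), np.float64(80.5), 207)
pot (array([ 511.1, -185.7]), np.float64(67.4), 139)
```

View pics/top2.png

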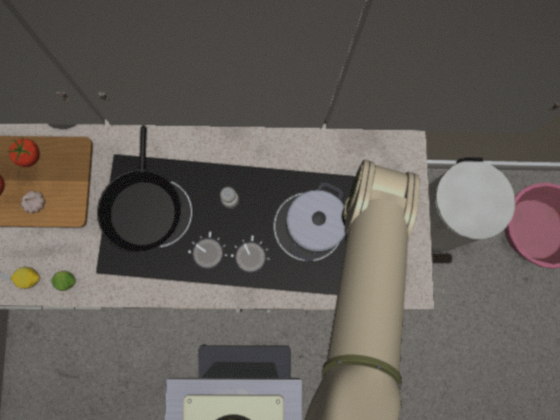

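The pot is now at (317,219), about 15 mm short in y. I check x with the knob centroid.

```bash
python3 - <<'E'
from h import *
p=manip.camera_params('top')
for f,c in (('top0',(331,222)),('t2',(319,218))):
    g=cv2.cvtColor(np.load(f+'.npy'),cv2.COLOR_RGB2GRAY).astype(float); yy,xx=np.mgrid[:420,:560]
    w=np.clip(110-g,0,60)*(np.hypot(xx-c[0],yy-c[1])<11)
    print(toplane([((w*xx).sum()/w.sum(),(w*yy).sum()/w.sum())],p,.146))
E
```

```text
[[ 0.5043012  -0.21488884  0.146     ]]
[[ 0.51142095 -0.18590978  0.146     ]]
```

```bash
python3 -m inch '[[[0.02,-0.01,0],[0,0,0]],[[0.04,-0.02,0],[0,0,0]],[[0.07,-0.03,0],[0,0,0]],[[0.1,-0.04,0],[0,0,0]],[[0.12,-0.05,0],[0,0,0]],[[0.15,-0.06,0],[0,0,0]],[[0.17,-0.07,0],[0,0,0]],[[0.19,-0.07,0],[0,0,0]],[[0.19,-0.07,0],[0,0,0]],[[0.19,-0.07,0],[0,0,0]]]'
python3 -m inch '[[[-0.1,0,0],[0,0,0]],[[-0.25,0,0],[0,0,0]],[[-0.45,0,0],[0,0,0]],[[-0.65,0,0],[0,0,0]],[[-0.85,0,0],[0,0,0]],[[-0.95,0,0],[0,0,0]],[[-1,0,0],[0,0,0]],[[-1,0,0],[0,0,0]],[[-1,0,0],[0,0,0]],[[-1,0,0],[0,0,0]]]'
python3 - <<'E'
from h import *
from m2 import measure
t,p,o=cam('top'); save('top3.png',t);np.save('t3.npy',t)
measure(t,p,pot=(312,221))
c=(313,219)
g=cv2.cvtColor(t,cv2.COLOR_RGB2GRAY).astype(float); yy,xx=np.mgrid[:420,:560]
w=np.clip(110-g,0,60)*(np.hypot(xx-c[0],yy-c[1])<11)
print(toplane([((w*xx).sum()/w.sum(),(w*yy).sum()/w.sum())],p,.146))
save('crop3.png',cv2.resize(t[170:300,180:380],None,fx=4,fy=4,interpolation=cv2.INTER_CUBIC))
E
```

```text
clock: 7.25
position: [0.5017, -0.2476, 0.0713]
ee_rot: [0.733, 0.68, 0.0, -0.0]
ft_force: [0.7, -3.4, 2.5]
grip_width: 0.497
grasp_force: 0.0
clock: 8.25
position: [0.496, -0.3267, 0.0714]
ee_rot: [0.733, 0.681, 0.0, -0.0]
ft_force: [0.1, -0.5, -0.4]
grip_width: 0.493
grasp_force: 0.0
ring (array([ 507.2, -171.1]), np.float64(80.6), 175)
pot (array([ 506.9, -170.3]), np.float64(67.6), 165)
[[ 0.50776668 -0.16994895  0.146     ]]
```

View pics/crop3.png

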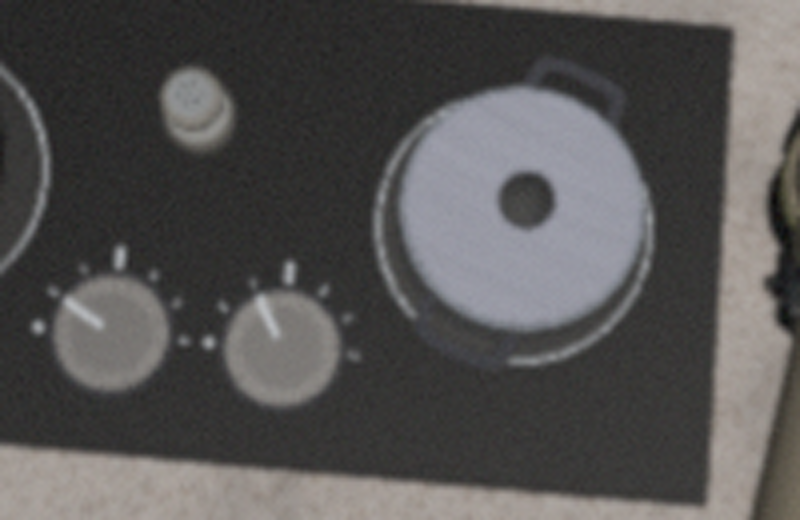

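The pot is centred to within 1 mm: crop centre (523,208) at lid height, with the ring visible around it. Next I lift, shut the fingers and go above the right dial.

```bash
python3 -m inch '[[[0,0,-0.1],[0,0,0]],[[0,0,-0.25],[0,0,0]],[[0,0,-0.4],[0,0,0]],[[0,0,-0.6],[0,0,0]],[[0,0,-0.8],[0,0,0]],[[0,0,-0.95],[0,0,0]],[[0,0,-1],[0,0,0]],[[0,0,-1],[0,0,0]],[[0,0,-1],[0,0,0]],[[0,0,-1],[0,0,0]]]' 0
python3 -m inch '[[[0,-0.05,-0.1],[0,0,0]],[[0,-0.2,-0.25],[0,0,0]],[[0,-0.4,-0.4],[0,0,0]],[[0.1,-0.55,-0.6],[0,0,0]],[[0.3,-0.7,-0.75],[0,0,0]],[[0.5,-0.85,-0.9],[0,0,0]],[[0.7,-0.95,-0.95],[0,0,0]],[[0.9,-1,-0.95],[0,0,0]],[[1,-1,-0.95],[0,0,0]],[[1,-1,-0.95],[0,0,0]]]'
python3 -m inch '[[[0.1,0,0],[0,0,0]],[[0.25,-0.05,0],[0,0,0]],[[0.4,-0.1,0],[0,0,0]],[[0.55,-0.15,0],[0,0,0]],[[0.7,-0.2,0],[0,0,0]],[[0.85,-0.25,0],[0,0,0]],[[0.95,-0.3,0],[0,0,0]],[[1,-0.3,0],[0,0,0]],[[1,-0.3,0],[0,0,0]],[[1,-0.3,0],[0,0,0]]]'
```

```text
clock: 9.3
position: [0.4953, -0.3273, 0.1505]
ee_rot: [0.733, 0.68, -0.0, -0.001]
ft_force: [0.1, 0.4, 0.3]
grip_width: -0.0
grasp_force: 0.0
clock: 10.3
position: [0.4222, -0.2408, 0.2272]
ee_rot: [0.732, 0.681, 0.0, 0.0]
ft_force: [-0.5, 0.9, -0.4]
grip_width: -0.001
grasp_force: 0.0
clock: 11.3
position: [0.404, -0.1606, 0.2274]
ee_rot: [0.733, 0.68, 0.0, 0.0]
ft_force: [0.4, 0.3, -0.5]
grip_width: 0.0
grasp_force: 0.0
```

```bash
python3 -m inch '[[[0.1,0,0],[0,0,0]],[[0.25,0,0],[0,0,0]],[[0.4,0,0],[0,0,0]],[[0.55,0,0],[0,0,0]],[[0.7,0,0],[0,0,0]],[[0.85,0,0],[0,0,0]],[[0.95,0,0],[0,0,0]],[[1,0,0],[0,0,0]],[[1,0,0],[0,0,0]],[[1,0,0],[0,0,0]]]'
python3 - <<'E'
from h import *
im,p,o=cam('wrist'); save('w2.png',im); np.save('w2.npy',im)
print(o['position'],o['joint_pos'],p['fov_y'],proj([[.432,-.035,.0595],[.432,-.043,.0595],[.507,-.171,.150]],p,o))
E
```

```text
clock: 12.3
position: [0.4098, -0.0809, 0.2273]
ee_rot: [0.733, 0.68, -0.0, 0.0]
ft_force: [-1.0, 0.2, 0.9]
grip_width: 0.003
grasp_force: 0.0
[ 0.40981827 -0.0808828   0.2272821 ] [ 0.73024801 -0.11213909 -0.59224984  1.94373364 -0.06489832  1.29157067
  0.08385464] 64.37463004589898 [[300.9196332  139.38821494]
 [301.42710582 148.17200673]
 [414.77257532 320.7965569 ]]
```

View pics/w2.png

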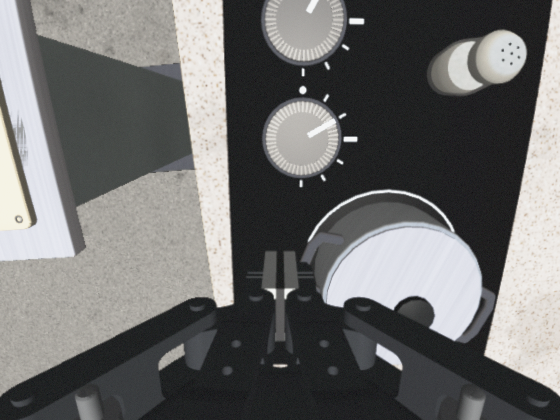

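The wrist view confirms the right dial at (302,138), which matches the top-camera position. Its pointer is 30° short of the long mark at (350,139). I descend at the contact point, 18 mm in front of the axis.

```bash
python3 -m inch '[[[0.1,0,0],[0,0,0]],[[0.25,0.01,0.05],[0,0,0]],[[0.4,0.02,0.15],[0,0,0]],[[0.48,0.03,0.3],[0,0,0]],[[0.52,0.03,0.45],[0,0,0]],[[0.52,0.03,0.6],[0,0,0]],[[0.52,0.03,0.75],[0,0,0]],[[0.52,0.03,0.9],[0,0,0]],[[0.52,0.03,1],[0,0,0]],[[0.52,0.03,1],[0,0,0]]]'
python3 -m inch '[[[0,0,0.15],[0,0,0]],[[0,0,0.3],[0,0,0]],[[0,0,0.45],[0,0,0]],[[0,0,0.6],[0,0,0]],[[0,0,0.7],[0,0,0]],[[0,0,0.8],[0,0,0]],[[0,0,0.9],[0,0,0]],[[0,0,0.95],[0,0,0]],[[0,0,0.95],[0,0,0]],[[0,0,0.95],[0,0,0]]]'
python3 -m inch '[[[0,0,0.05],[0,0,0]],[[0,0,0.1],[0,0,0]],[[0,0,0.12],[0,0,0]],[[0,0,0.14],[0,0,0]],[[0,0,0.14],[0,0,0]],[[0,0,0.14],[0,0,0]],[[0,0,0.14],[0,0,0]],[[0,0,0.14],[0,0,0]],[[0,0,0.14],[0,0,0]],[[0,0,0.14],[0,0,0]]]'
```

```text
clock: 13.35
position: [0.4147, -0.0393, 0.1461]
ee_rot: [0.733, 0.68, -0.0, -0.001]
ft_force: [-0.4, 0.1, 0.0]
grip_width: -0.001
grasp_force: 0.0
clock: 14.35
position: [0.4155, -0.0392, 0.0715]
ee_rot: [0.733, 0.68, 0.0, 0.0]
ft_force: [0.9, 0.7, 0.1]
grip_width: 0.001
grasp_force: 0.0
clock: 15.35
position: [0.4154, -0.0392, 0.0601]
ee_rot: [0.733, 0.68, 0.0, 0.0]
ft_force: [0.6, 0.6, -0.6]
grip_width: 0.002
grasp_force: 0.0
```

Just above the face. I press slowly.

```bash
python3 -m inch '[[[0,0,0.005],[0,0,0]],[[0,0,0.01],[0,0,0]],[[0,0,0.015],[0,0,0]],[[0,0,0.02],[0,0,0]],[[0,0,0.02],[0,0,0]],[[0,0,0.02],[0,0,0]],[[0,0,0.02],[0,0,0]],[[0,0,0.02],[0,0,0]],[[0,0,0.02],[0,0,0]],[[0,0,0.02],[0,0,0]]]'
```

```text
clock: 16.35
position: [0.4155, -0.0393, 0.0593]
ee_rot: [0.733, 0.68, -0.0, 0.0]
ft_force: [-6.2, 0.8, 16.8]
grip_width: 0.0
grasp_force: 8.2
```

```bash
python3 -m inch '[[[0.014,-0.004,0],[0,0,0.09]],[[0.028,-0.006,0],[0,0,0.18]],[[0.042,-0.008,0],[0,0,0.27]],[[0.056,-0.01,0],[0,0,0.36]],[[0.07,-0.01,0],[0,0,0.44]],[[0.084,-0.01,0],[0,0,0.53]],[[0.1,-0.008,0],[0,0,0.62]],[[0.12,-0.005,0],[0,0,0.71]],[[0.12,-0.005,0],[0,0,0.71]],[[0.12,-0.005,0],[0,0,0.71]]]'
python3 - <<'E'
from h import *
t,p,o=cam('wrist'); save('w3.png',t); print(o['position'],o['torque'])
E
```

```text
clock: 17.35
position: [0.4158, -0.0291, 0.0593]
ee_rot: [0.892, 0.452, -0.0, 0.0]
ft_force: [-6.8, 3.2, 16.9]
grip_width: 0.0
grasp_force: 8.4
[ 0.41579057 -0.02913231  0.05933222] [0.53237004 1.47621845 0.0287137 ]
```

View pics/w3.png

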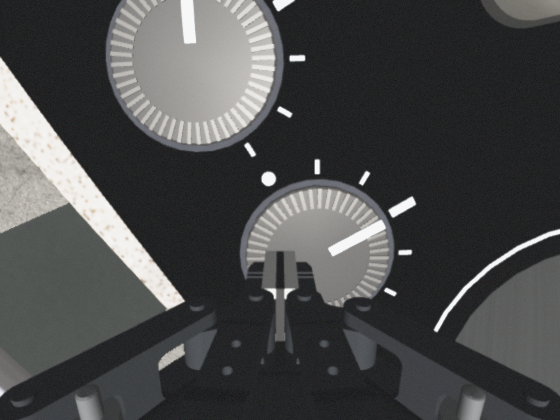

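The pointer, from (330,252) to (384,226), lies on the long mark at (402,208). I lift off straight up and verify.

```bash
python3 -m inch '[[[0,0,-0.02],[0,0,0]],[[0,0,-0.05],[0,0,0]],[[0,0,-0.12],[0,0,0]],[[0,0,-0.25],[0,0,0]],[[0,0,-0.4],[0,0,0]],[[0,0,-0.6],[0,0,0]],[[0,0,-0.8],[0,0,0]],[[0,0,-0.95],[0,0,0]],[[0,0,-1],[0,0,0]],[[0,0,-1],[0,0,0]]]'
python3 - <<'E'
from h import *
t,p,o=cam('wrist'); s,q,_=cam('top'); 
c=cv2.resize(s[150:300,90:380],(560,290),interpolation=cv2.INTER_CUBIC)
save('fin.png',np.vstack([cv2.resize(t,(400,300)),cv2.resize(c,(400,207))])); print(o['position'],o['ft_force'])
E
```

```text
clock: 18.4
position: [0.416, -0.0297, 0.1391]
ee_rot: [0.892, 0.452, 0.0, 0.001]
ft_force: [-0.2, 0.5, -0.7]
grip_width: 0.001
grasp_force: 0.0
[ 0.41599383 -0.02969929  0.13906266] [-0.24017094  0.46362977 -0.68419375]
```

View pics/fin.png

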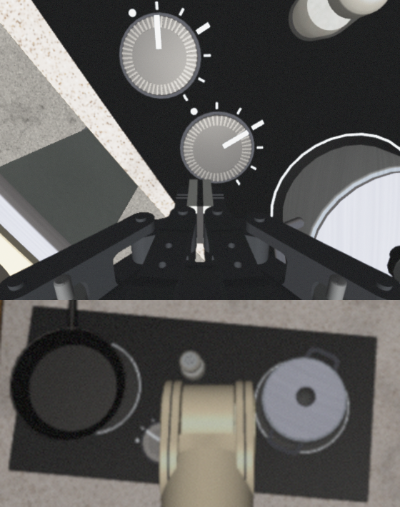

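The wrist view (top half) shows the right dial's pointer at (236,138) in line with its long mark at (256,126). The left dial is unchanged. The top view (bottom half) shows the pot at (305,397) inside its ring, and the skillet and salt unmoved. The tool is clear of everything.

```bash
python3 -c "
from workcell import manip
print(manip.hand_in())"
```

```text
the job is handed in; nothing more can be done
None
```

I pushed the pot to within about 1 mm of the right ring's centre, turned the right dial clockwise to its long mark, and handed in the job at about 18.5 s; the skillet, left dial and salt shaker were not touched.

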